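# Clip the temperature logger's sprung hook onto the backup battery's terminal stud

### The job

Take the temperature logger out of its charging dock and clip it onto the bare brass stud of the backup battery: press its sprung cap so that the hook comes out, bring the hook under the stud's flat head, and let the cap come back so that the spring clamps the head between hook and nose. Leave the logger standing upright on the stud by itself. Press and drag gently, as the terminal must not be strained, and leave the other things on the desk where they are.

Things in the scene. Friction and masses are not known exactly. Their poses are not given: they have to be found in the camera images.
- logger: loose temperature logger, about 75 g. Origin: centre of its flat nose face at the lower end; z runs up to the cap, x to the side of the hook's shank. Nose 24 mm in diameter, 12 mm tall; barrel 31 mm in diameter from 12 to 40 mm; then a thin stem; cap at 56 to 78 mm. It starts upright in the dock, nose in the well, barrel's shoulder on the dock's top, turned either way; lift it 20 mm straight up to clear.
- plunger (a joint): how far the plunger (cap, stem and hook in one) is pressed into the barrel, m: 0 at rest, 0.0085 at the hard stop; spring 2.8 N to start, 5.8 N at the stop, so the logger can be carried by its cap. Held by the cap and borne down with its nose on something firm, it is pressed, and the hook comes out of the nose as far. With the stud's head clamped it reads about 0.0042.
- cap (a point): middle of the plunger's cap, a grey ribbed block 18 mm along the logger's x, 14 mm along its y, 22 mm tall: the place to hold the logger. Moves with the plunger; below it 16 mm of thin stem are free at rest, 7.5 mm when fully pressed.
- hook_tip (a point): top of the hook's upturned tip, 2.5 mm from the logger's axis on the +x side; moves with the plunger. The tip is 3.5 mm wire, so its face towards -x is 0.75 mm from the axis. At rest it touches the nose face (jaw shut); pressed, the jaw opens between tip and nose, towards the logger's -x, so a head enters from there.
- foot (a point): on the logger's axis, level with the middle of the hook's cross piece; moves with the plunger. The hook is a J of 3.5 mm steel wire in the logger's x-z plane. The shank runs straight down out of the nose 9 mm from the axis on the +x side, then the wire turns in to the tip. At rest the wire reaches 6.3 mm below the nose face.
- battery: backup battery pack, black case with a grey top, fixed to the desk: 56 mm along its x, 88 mm along its y, flat top (deck) 34 mm above its underside; origin at the centre of the underside. It has two terminals along its y: a bare brass stud (see terminal) and, 26 mm to +y, one under a black rubber boot 22 mm tall.
- terminal (a point): fixed point on the deck, middle of the stud's slot, 22 mm from the battery's middle to its -y. The stud is upright: 6 mm neck (thread 7 mm) under a flat round head, 16 mm in diameter, 5 mm thick. It stands up to 4 mm off this point along the battery's y, its head's top 23 to 49 mm above the deck: unreported, find it by touch or sight. It holds firm under 25 N.
- dock: charging dock, black block 46 mm square (foot 50 mm), 36 mm tall, fixed to the desk; origin at the centre of its underside. The round well in its top is 27 mm in diameter, 24 mm deep. A box file 84 mm tall lies beside it (world y over 0.479), and the left edge of a monitor, 0.21 to 0.53 m high, is at x 0.314, y 0.341: keep hand and arm clear of it.
- note_pad: yellow sticky-note block 36x48x13 mm lying on the desk, a bystander; origin at the centre of its underside
- tape_roll: roll of tape lying flat, 53 mm diameter, 18 mm tall, a bystander; origin at the centre of its underside
- usb_stick: dark USB stick 18x52x8 mm lying on the desk, a bystander; origin at the centre of its underside
Mind the look-alikes: they are no part of the job. Of the things like the logger, leave any that is turquoise; of the rest the smaller one is meant.

How it is judged:
By the outcome, as a careful person would: the job done as asked, in the order asked, and still so for the second after the job is handed in, with the robot touching nothing.
It also fails if it takes over 64 s, if anything falls off the work surface, if the arm or the gripper's body presses on something with over 40 N, if the wrist force passes 120 N, or if a joint passes its speed limit or range.

### The arm

A 6-joint arm with a two-finger parallel gripper is mounted at the origin on the work surface; the furniture and walls round the work are solid. World frame = base frame: x ahead of the robot, y to its left, z up, the work surface at z = 0. Lengths are in m, angles in degrees, forces in N, time in s.
With the tool pointing down it reaches from about 0.4 to 0.825 m from the base axis. Payload 7 kg.
Tool frame: the origin (TCP) lies on the centre line of the jaws, within the pads' length; the fingertips stand 19 mm ahead of it and the grasp point (between the pads) is the TCP; z points along the fingers, y is the line along which they close (so a half turn about z gives the same grasp; the last joint's range is limited). The gripper opens to 88 mm and grips with 3 to 60 N. Pads are 19 mm wide; open, the fingers measure 130 mm over their backs; the gripper's body (78 mm by 193 mm) begins 47 mm behind the grasp point.
Start: joints at [89.043, 20.546, 0.682, 0, -70.136, -16.507], TCP at [0.203, 0.644, 0.246] pointing down, gripper open.
Joint ranges: [-176.03, 176.03], [-82.01, 121.73], [-58.28, 71.71], [-173.87, 95.51], [-174.79, -0.11], [-173.66, 173.66]. Speed limits (degrees/s): [136.94, 136.94, 172.46, 180, 180, 180].

### API

Orientations are given as [roll, pitch, yaw] about the fixed x, y, z axes, in that order (R = Rz(yaw) Ry(pitch) Rx(roll)).
In Python, from plant import * gives the robot as it stands. The module is installed in compiled form; this text tells all that it offers.
- The arm moves only by the tool play_rows, never from a script. Its argument "deltas" is a list of rows, each a list of 6 numbers: the shift along the world's x, y, z scaled (see below), then the turn, a rotation vector about the world's x, y, z scaled (see below). A call has 1 to 10 rows; each row shifts and turns the commanded pose from where the row before left it; what a row does not reach is not made up. The controller multiplies each number of a shift by 800 mm and each number of a turn by 180 degrees. A row lasts 1/10 s, in which the tool goes at most 50 mm and 8.59 degrees, less where a joint would pass 70% of its speed; a pose out of reach is approached as far as the arm can. A call with a number of a shift or a turn outside -1 to 1 is refused whole. A call with a gripper value outside its range is refused whole. "gripper" is the gripper command: -1 is shut, 1 is fully open, values between are in proportion, set as the call begins (left out, the last holds). The fingers move at their own pace and stop on an object; the grip force is fixed at half the most. Time passes only in rows, so rows that do not move let the fingers close. It gives the time, the measured TCP pose, the force, the opening and the grip force at its end, in the units of the state.
- get_obs(): the state, without advancing time (a new reading comes with each control period).
- snapshot(name): name is "scene" or "top"; returns (picture, depth): 480x640x3 uint8, blue, green, red; 480x640 float32, m along the optical axis (not along the pixel's ray), 0 where there is no reading.
- camera_model(name): a dict with "fx", "fy", "cx", "cy" (pixels), "world_to_cam" (4x4, takes a point from world to camera coordinates). Camera axes: x right, y down, z forward; pixel columns grow to the right and rows downward; lengths in m; the calibration is good to about 2 mm. A picture is of the moment at which its call begins. camera_model takes no time and is no camera call.
- close_job(): hands the job in; it is judged then, once.
The state is a dict: "clock": time; "joint_pos": joint angles; "qvel": joint speeds; "tau": joint torques, N m; "tool_pos": TCP position; "orientation": TCP orientation; "force": force on the tool from outside, world axes, zero at the start; "moment": the same for the moment, N m; "opening": finger opening in m; "gripper_force": force on a finger pad.
Only numpy, scipy, OpenCV 4.12 (cv2) and the standard library are available. Lean on these libraries where they do the work, as an engineer would, in place of code of your own. Each camera call takes 0.05 s, during which the arm holds its last target. There are 200 camera calls.

## Working session

There is one attempt and no reset: what is moved stays moved. The work goes in short steps, Python scripts to look and compute and a tool call to move; the robot and the scene stay as the last step left them, time stands still between calls to the robot, and variables do not carry over. Pictures are saved under pics/ and viewed, at most 10 in all, crops included, and the job is handed in when it is done.

Besides the shell and the picture viewer there is one more tool, called after "Emit:" as name(argument=value, ...) on one line, values as JSON. play_rows: Moves the arm, as the interface text tells. Its arguments: {"type":"object","properties":{"deltas":{"type":"array","items":{"type":"array","items":{"type":"number","minimum":-1,"maximum":1}}},"gripper":{"type":"number"}},"required":["deltas"]}

```bash
mkdir -p pics; cat > h.py <<'E'
from plant import *
import numpy as np, cv2
def shot(n,f=None):
    p,d=snapshot(n); np.savez('/tmp/%s.npz'%n,p=p,d=d)
    if f: cv2.imwrite('pics/'+f,p)
    return p,d
def load(n):
    z=np.load('/tmp/%s.npz'%n); return z['p'],z['d']
def world(n,d):
    m=camera_model(n); v,u=np.mgrid[:480,:640]
    c=np.stack([(u-m['cx'])/m['fx']*d,(v-m['cy'])/m['fy']*d,d,np.ones_like(d)],-1)
    return (c@np.linalg.inv(m['world_to_cam']).T)[...,:3]
def pix(n,P):
    m=camera_model(n); c=m['world_to_cam']@np.r_[P,1]
    return c[0]/c[2]*m['fx']+m['cx'],c[1]/c[2]*m['fy']+m['cy']
E
python3 - <<'E'
from h import *
a,_=shot('scene');b,_=shot('top')
cv2.imwrite('pics/scene0.png',a);cv2.imwrite('pics/top0.png',b)
for n in('scene','top'):
    m=camera_model(n);print(n,m['fx'],np.linalg.inv(m['world_to_cam']).round(3))
o=get_obs();print(o['clock'],o['orientation'],o['tool_pos'],o['opening'])
E
```

```text
scene 562.6383586644739 [[ 0.998  0.055 -0.023  0.521]
 [ 0.058 -0.8    0.597 -0.084]
 [ 0.015 -0.597 -0.802  0.77 ]
 [ 0.     0.     0.     1.   ]]
top 514.5480452087921 [[ 0.021 -0.996  0.085  0.4  ]
 [-1.    -0.019  0.023  0.401]
 [-0.021 -0.085 -0.996  1.001]
 [ 0.     0.     0.     1.   ]]
0.1 [ 1.79916770e+02 -8.06472632e-03 -1.74704317e+01] [0.20247146 0.64350002 0.24472014] 0.08820744073851859
```

View pics/scene0.png

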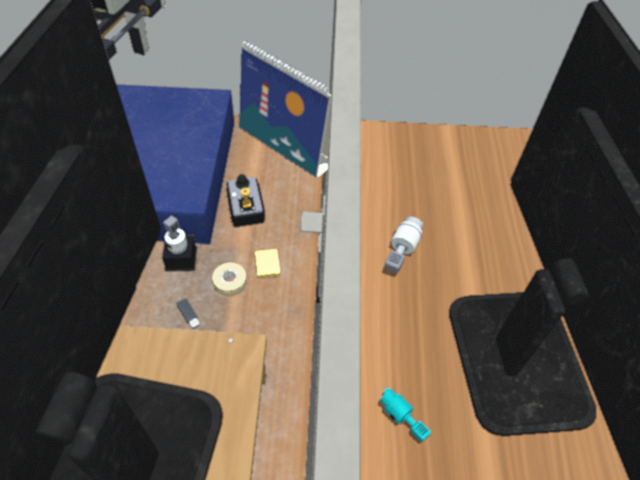

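View pics/top0.png

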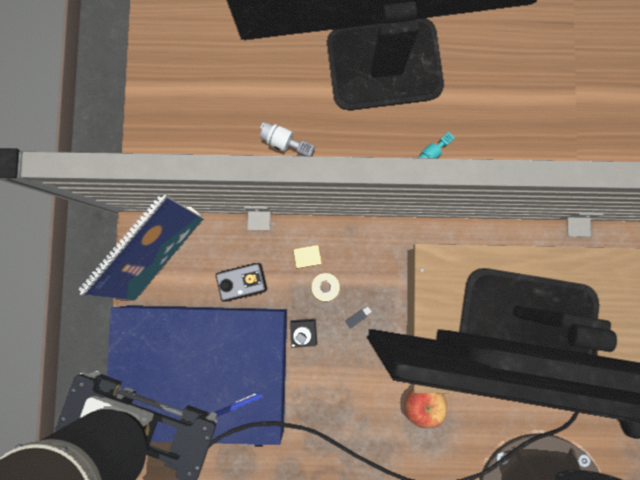

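The scene image shows these candidates:
- **White unit in the dock:** scene (176,238), top (302,336).
- **Larger white unit lying beyond the partition:** scene (407,235).
- **Turquoise unit:** scene (405,412).

I choose the docked one. The battery is at scene (246,200) and top (241,281), with its brass stud at top (251,279). I'll check the choice in a close crop.

```bash
python3 - <<'E'
from h import *
p,d=load('scene');q,e=load('top')
f=lambda im,x,y,w,h:cv2.resize(im[y:y+h,x:x+w],(400,300),interpolation=cv2.INTER_CUBIC)
A=np.hstack([f(p,145,200,80,60+12-12),f(p,212,165,80,60)]);B=np.hstack([f(q,270,305,64,48),f(q,210,257,64,48)])
cv2.imwrite('pics/crop0.png',np.vstack([A,B]))
W=world('top',e);S=world('scene',d)
np.set_printoptions(precision=3,suppress=True,linewidth=200)
for n,Wd,box in(('dock top',W,(286,316,322,352)),('bat top',W,(212,258,270,304))):
    x0,y0,x1,y1=box;print(n);print((Wd[y0:y1:2,x0:x1:2,2]*1000).astype(int))
for y in range(210,272,3):print(y,[tuple((S[y,x]*1000).astype(int)) for x in range(164,194,5)])
E
```

```text
dock top
[[  20    1    3    0    2    0    3    0   -2    1    2    1   -1    0    0   -1   -1    3]
 [  19    1    0   -1   -2    2    0    0    2    0    0    1    0    1    0    1    0    0]
 [  19    0    5    4    3    5    4    4    4    7    7   12   13   20   12    2   -1    2]
 [  13    0   30   30   35   36   37   31   38   32   35   36   35   36   18   -1   -1    0]
 [  13    0   36   34   36   36   37   35   37   38   38   36   32   34   28   -1    4    2]
 [  14    0   34   34   36   39   37   40   39   36   34   35   33   34   39    1    1   -1]
 [  10    2   35   34   37   37   63   65   62   62   48   35   34   34   36    0   -1    0]
 [  10   -1   36   35   35   60   60   63   61   65   64   61   36   35   38    0    0   -1]
 [   6    0   36   34   60   64   65   88   66   65   63   61   43   37   35    3    0    2]
 [   8 1001   35   38   63   62   99  100   96   70   63   63   48   36   35    4    0   -1]
 [   5    1   34   35   63   99  102  104  100  100   87   66   50   33   34    6    3    0]
 [   0   -1   37   39   62  101  103  103   99  101  101   60   60  
[... 9194 characters left out ...]
64(17)), (np.int64(297), np.int64(423), np.int64(19)), (np.int64(305), np.int64(424), np.int64(19)), (np.int64(313), np.int64(425), np.int64(18))]
267 [(np.int64(268), np.int64(428), np.int64(0)), (np.int64(279), np.int64(422), np.int64(10)), (np.int64(287), np.int64(422), np.int64(11)), (np.int64(295), np.int64(423), np.int64(10)), (np.int64(304), np.int64(423), np.int64(12)), (np.int64(311), np.int64(426), np.int64(8))]
270 [(np.int64(269), np.int64(422), np.int64(0)), (np.int64(278), np.int64(422), np.int64(2)), (np.int64(287), np.int64(421), np.int64(5)), (np.int64(294), np.int64(422), np.int64(4)), (np.int64(302), np.int64(423), np.int64(3)), (np.int64(311), np.int64(422), np.int64(4))]
```

View pics/crop0.png

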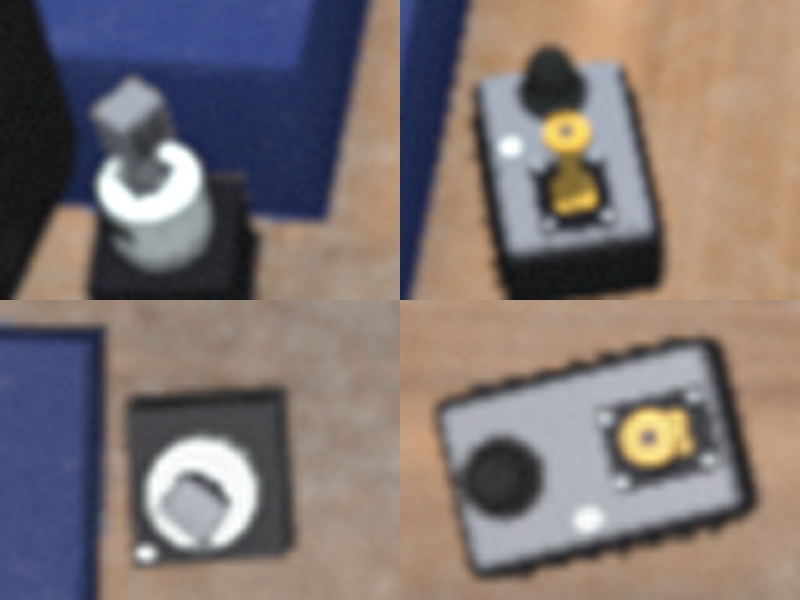

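```bash
cat >> h.py <<'E'
def ortho(n,p,c,z,half=.05,res=2000):
    "image of plane z around c, x right / y up, px = 1/res m"
    m=camera_model(n); k=np.array([[m['fx'],0,m['cx']],[0,m['fy'],m['cy']],[0,0,1]]); T=m['world_to_cam']
    H=k@np.c_[T[:3,0],T[:3,1],T[:3,2]*z+T[:3,3]]
    N=int(2*half*res); G=np.array([[1/res,0,c[0]-half],[0,-1/res,c[1]+half],[0,0,1]])
    return cv2.warpPerspective(p,H@G,(N,N),flags=cv2.INTER_CUBIC|cv2.WARP_INVERSE_MAP)
E
python3 - <<'E'
from h import *
np.set_printoptions(precision=4,suppress=True,linewidth=160)
for n in('top','scene'):
    p,d=load(n);W=world(n,d)
    hsv=cv2.cvtColor(p,cv2.COLOR_BGR2HSV)
    X,Y,Z=[W[...,i] for i in range(3)]
    near=lambda a,b,r:(np.hypot(X-a,Y-b)<r)
    dk=near(.295,.44,.045)
    for nm,m in(('cap',dk&(Z>.096)&(Z<.108)),('barrel',dk&(Z>.057)&(Z<.07)),('docktop',dk&(Z>.032)&(Z<.04)),
      ('head',(Z>.062)&(Z<.078)&(X>.33)&(X<.46)&(Y>.4)&(Y<.7)&(hsv[...,1]>120)&(hsv[...,0]<35))):
        P=W[m]; r=cv2.minAreaRect((P[:,:2]*1000).astype(np.float32)); print(n,nm,m.sum(),P.mean(0),np.median(P[:,2]),r)
    m=(Z>.028)&(Z<.04)&(X>.33)&(X<.47)&(Y>.47)&(Y<.65)
    P=W[m];print(n,'bat',m.sum(),P.mean(0),cv2.minAreaRect((P[:,:2]*1000).astype(np.float32)))
p,_=load('top')
a=ortho('top',p,(.295,.44),.102,.025,8000);b=ortho('top',p,(.295,.44),.064,.025,8000)
cv2.imwrite('pics/o1.png',np.hstack([a,b]))
W=world('top',load('top')[1]);print('panel',W[150:220:8,250])
E
```

```text
top cap 86 [0.2935 0.4474 0.1015] 0.10149381616771785 ((293.2320556640625, 447.39825439453125), (17.672269821166992, 13.800898551940918), 55.8845100402832)
top barrel 146 [0.2964 0.4489 0.0636] 0.06366324284981778 ((294.6886291503906, 455.9998474121094), (47.91114044189453, 39.888023376464844), 89.60301971435547)
top docktop 374 [0.2945 0.4479 0.0361] 0.03613711866101038 ((293.1664733886719, 451.9054870605469), (47.39878845214844, 54.42839431762695), 4.822358131408691)
top head 12 [0.3905 0.546  0.07  ] 0.07021640393901762 ((391.8033142089844, 545.2527465820312), (13.092652320861816, 10.145500183105469), 47.30146408081055)
top bat 1158 [0.3855 0.5655 0.0341] ((379.2027587890625, 548.91748046875), (139.90225219726562, 88.28202056884766), 88.21719360351562)
scene cap 107 [0.2938 0.4452 0.1004] 0.1008020036297732 ((293.2214660644531, 445.9526062011719), (17.64456558227539, 15.341123580932617), 53.65671920776367)
scene barrel 315 [0.2972 0.4526 0.0635] 0.06357755168206758 ((298.29376220703125, 457.32611083984375), (40.971038818359375, 50.480892181396484), 7.134276866912842)
scene docktop 438 [0.298  0.4434 0.0355] 0.03539903576751341 ((293.58782958984375, 451.96551513671875), (49.70899200439453, 59.351863861083984), 1.5503805875778198)
scene head 51 [0.3933 0.5425 0.0692] 0.06938671530987206 ((392.8468017578125, 543.3521118164062), (12.02404499053955, 16.820558547973633), 24.06332015991211)
scene bat 1086 [0.3823 0.558  0.0339] ((378.78863525390625, 560.960693359375), (169.72605895996094, 89.67656707763672), 87.77176666259766)
panel [[0.6471 0.5614 0.0006]
 [0.5596 0.5113 0.3101]
 [0.5484 0.5109 0.3105]
 [0.5372 0.5104 0.3113]
 [0.5281 0.5117 0.3006]
 [0.532  0.5257 0.2101]
 [0.5319 0.5383 0.1272]
 [0.5301 0.5519 0.0381]
 [0.5187 0.5564 0.006 ]]
```

View pics/o1.png

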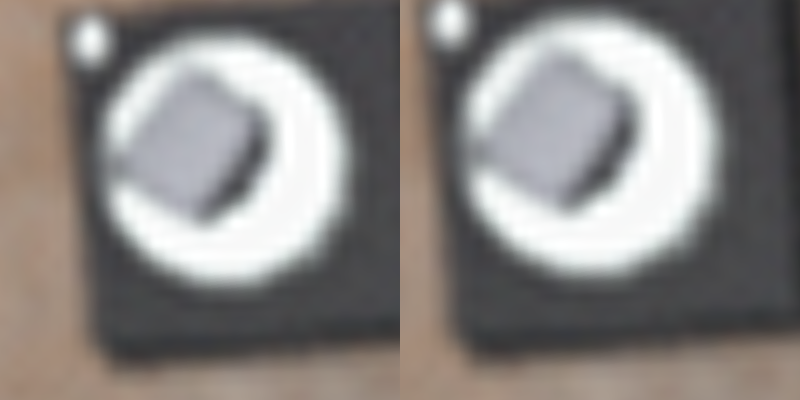

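Emit:
play_rows(deltas=[[0.0228,-0.0493,-0.02,0,0,-0.0195],[0.0228,-0.0493,-0.02,0,0,-0.0195],[0.0228,-0.0493,-0.02,0,0,-0.0195],[0.0228,-0.0493,-0.02,0,0,-0.0195],[0.0228,-0.0493,-0.02,0,0,-0.0195],[0,0,-0.03,0,0,0],[0,0,0,0,0,0],[0,0,0,0,0,0]], gripper=-0.36)

```text
clock: 0.9
tool_pos: [0.2939, 0.447, 0.1418]
orientation: [180.0, -0.0, -35.0]
force: [-0.4, 1.2, 1.1]
opening: 0.031
gripper_force: 0.0
```

```bash
python3 - <<'E'
from h import *
np.set_printoptions(precision=4,suppress=True,linewidth=160)
for n in('top','scene'):
    p,d=load(n); z=.0695
    if n=='top': p0=p
    o=ortho(n,p,(.392,.545),z,.02,8000); hsv=cv2.cvtColor(o,cv2.COLOR_BGR2HSV)
    m=((hsv[...,1]>130)&(hsv[...,2]>150)).astype(np.uint8)
    cs=max(cv2.findContours(m,0,2)[0],key=cv2.contourArea);(x,y),r=cv2.minEnclosingCircle(cs);M=cv2.moments(cs)
    print(n,.372+x/8000,.565-y/8000,r/8,'cen',.372+M['m10']/M['m00']/8000,.565-M['m01']/M['m00']/8000)
    o=cv2.resize(o,(320,320));globals()[n+'o']=o
cv2.imwrite('pics/stud.png',np.hstack([topo,sceneo]))
p,d=load('top');W=world('top',d);m=(W[...,2]>.1)&(W[...,0]>.3)&(W[...,0]<.52)&(W[...,1]>.5)&(W[...,1]<.9)
P=W[m];print('calendar',P.min(0),P.max(0),P[P[:,1].argmin()],P[P[:,0].argmin()])
o=get_obs();print({k:np.round(o[k],4) for k in('clock','tool_pos','orientation','force','opening','joint_pos')})
E
```

```text
Traceback (most recent call last):
ValueError: max() iterable argument is empty
```

Emit:
play_rows(deltas=[[0,-0.001,-0.016,0,0,0],[0,0,-0.016,0,0,0],[0,0,-0.0135,0,0,0],[0,0,0,0,0,0]], gripper=-0.42)

```text
clock: 1.3
tool_pos: [0.2933, 0.4454, 0.1037]
orientation: [179.9, -0.0, -35.0]
force: [0.0, -0.4, 0.0]
opening: 0.0253
gripper_force: 0.0
```

```bash
python3 - <<'E'
from h import *
np.set_printoptions(precision=4,suppress=True,linewidth=160)
L=[]
for n in('top','scene'):
    p,d=load(n)
    o=ortho(n,p,(.392,.545),.0695,.02,8000); L.append(o); hsv=cv2.cvtColor(o,cv2.COLOR_BGR2HSV)
    m=((hsv[...,1]>90)&(hsv[...,2]>140)&(hsv[...,0]<40)).astype(np.uint8)
    cs=max(cv2.findContours(m,0,2)[0],key=cv2.contourArea,default=None)
    if cs is None: continue
    (x,y),r=cv2.minEnclosingCircle(cs)
    print(n,.372+x/8000,.565-y/8000,r/8)
q,_=shot('top');r,_=shot('scene')
L=[cv2.resize(np.hstack(L),(600,300)),cv2.resize(np.hstack([q[296:356,262:342],r[200:260,136:216]]),(800,300))]
L[0]=cv2.copyMakeBorder(L[0],0,0,0,200,0)
cv2.imwrite('pics/stud.png',np.vstack(L))
p,d=np.load('/tmp/top.npz')['p'],np.load('/tmp/top.npz')['d'];W=world('top',d);m=(W[...,2]>.1)&(W[...,0]>.3)&(W[...,0]<.52)&(W[...,1]>.56)&(W[...,1]<.9)
P=W[m];print('calendar',P.min(0),P.max(0),P[P[:,1].argmin()],P[P[:,0].argmin()])
E
```

```text
top 0.3934755859375 0.5417177734374999 11.068840980529785
scene 0.3934394626617432 0.5436246681213378 10.141396522521973
calendar [0.3563 0.6604 0.1   ] [0.5199 0.8006 0.1887] [0.5191 0.6604 0.1038] [0.3563 0.7903 0.1001]
```

View pics/stud.png

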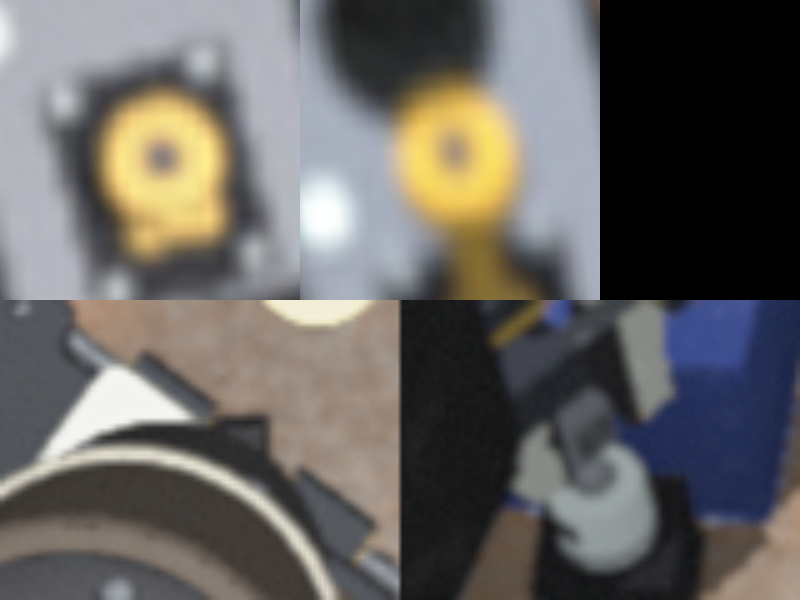

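The stud head centre projects to (162,155) in the top ortho tile and (157,148) in the scene tile, which puts it at about (0.393, 0.545, 0.0695). The cap sits between the pads at (585,420). I'll close the gripper and lift.

Emit:
play_rows(deltas=[[0,0,0,0,0,0],[0,0,0,0,0,0],[0,0,0,0,0,0],[0,0,0,0,0,0],[0,0,0,0,0,0]], gripper=-1)

```text
clock: 1.9
tool_pos: [0.2939, 0.4462, 0.1056]
orientation: [-179.9, 0.0, -35.0]
force: [0.0, -0.2, 2.5]
opening: 0.0177
gripper_force: 30.0
```

Emit:
play_rows(deltas=[[0,0,0.012,0,0,0],[0,0,0.025,0,0,0],[0,0,0.04,0,0,0],[0,0,0.04,0,0,0],[0,0,0.01,0,0,0],[0,0,0,0,0,0]])

```text
clock: 2.5
tool_pos: [0.2939, 0.4465, 0.2086]
orientation: [-179.8, 0.1, -35.0]
force: [0.3, 0.4, -1.2]
opening: 0.0178
gripper_force: 30.0
```

```bash
python3 - <<'E'
from h import *
o=get_obs();print({k:np.round(o[k],4) for k in('clock','tool_pos','orientation','force','opening','gripper_force')})
r,_=shot('scene');u,v=map(int,pix('scene',np.r_[o['tool_pos'][:2],.15]));print(u,v)
cv2.imwrite('pics/lift.png',cv2.resize(r[v-30:v+60,u-60:u+60],(800,600),interpolation=cv2.INTER_CUBIC))
E
```

```text
{'clock': np.float64(2.5), 'tool_pos': array([0.2939, 0.4465, 0.2086]), 'orientation': array([-1.798259e+02,  6.930000e-02, -3.501380e+01]), 'force': array([ 0.3439,  0.4123, -1.2335]), 'opening': np.float64(0.0178), 'gripper_force': np.float64(29.9987)}
164 199
```

View pics/lift.png

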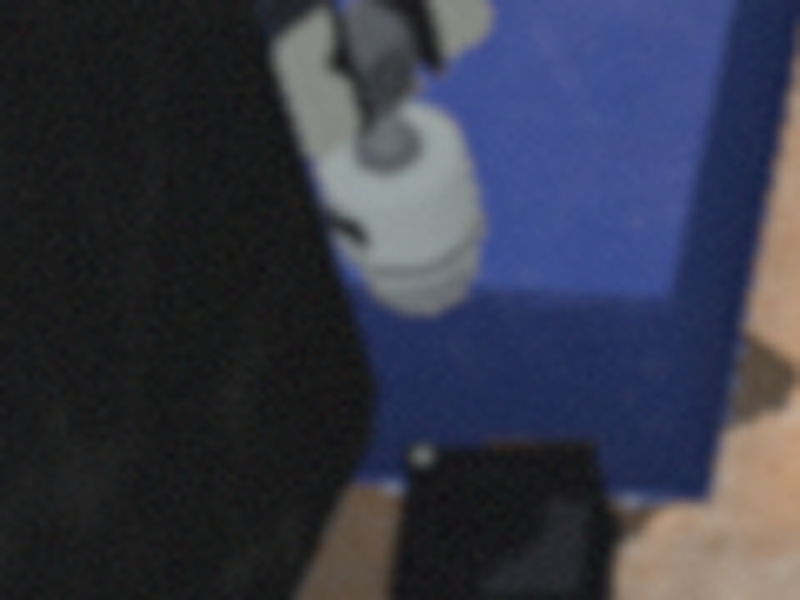

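Emit:
play_rows(deltas=[[0,0.036,0.04,0,0,-0.035],[0,0.036,0.04,0,0,-0.035],[0,0.036,0.04,0,0,-0.035],[0,0.036,0.04,0,0,-0.035],[0,0.036,0.04,0,0,-0.035],[0,0.036,0.04,0,0,-0.035],[0,0,0,0,0,0],[0,0,0,0,0,0]])

```text
clock: 3.35
tool_pos: [0.2934, 0.6192, 0.3964]
orientation: [179.9, -0.1, -72.8]
force: [-0.2, 0.1, -1.9]
opening: 0.0179
gripper_force: 30.0
```

```bash
python3 - <<'E'
from h import *
o=get_obs();print({k:np.round(o[k],4) for k in('clock','tool_pos','orientation','force','opening','gripper_force')})
r,_=shot('scene');u,v=map(int,pix('scene',o['tool_pos']-[0,0,.07]));print(u,v)
v=max(v,40);u=max(u,50)
cv2.imwrite('pics/hook.png',cv2.resize(r[v-40:v+35,u-50:u+50],(800,600),interpolation=cv2.INTER_CUBIC))
E
```

```text
{'clock': np.float64(3.35), 'tool_pos': array([0.2934, 0.6192, 0.3964]), 'orientation': array([ 1.798814e+02, -1.354000e-01, -7.276590e+01]), 'force': array([-0.2089,  0.0658, -1.9492]), 'opening': np.float64(0.0179), 'gripper_force': np.float64(29.9987)}
166 21
```

View pics/hook.png

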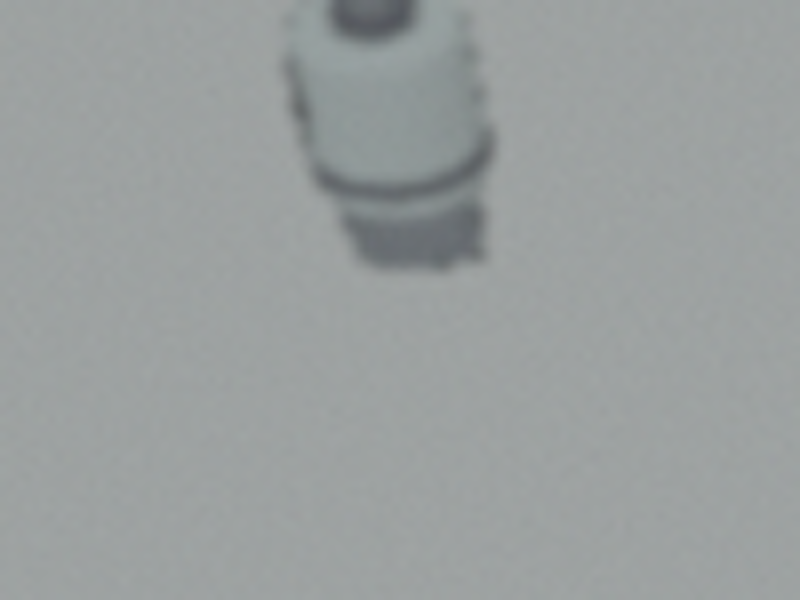

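```bash
python3 - <<'E'
from h import *
g=np.zeros((480,640))
for i in range(6): g+=shot('scene')[0].mean(2)/6
d=load('scene')[1]
print(get_obs()['clock'])
u0=116
a=g[8:40,150:184]; np.set_printoptions(linewidth=220)
print('cols 150..183');
for i,r in enumerate(a):print(8+i,' '.join('%3d'%x for x in r))
E
```

```text
3.7
cols 150..183
8 156 140 129 138 149 151 153 154 155 156 156 156 156 156 155 154 153 152 150 147 146 144 141 138 134 142 155 160 160 160 159 159 160 160
9 154 136 121 131 144 149 151 151 153 153 153 153 154 153 152 151 151 149 147 146 145 143 141 139 139 145 156 160 160 160 160 159 159 160
10 156 139 121 125 140 147 148 149 150 151 151 151 151 150 150 150 149 148 147 145 145 143 142 139 139 143 152 158 160 160 160 160 160 159
11 159 148 126 120 136 147 148 149 149 149 149 150 150 150 148 149 148 147 147 146 145 144 142 140 137 136 145 156 160 160 160 160 159 159
12 160 153 130 115 132 145 148 148 149 149 149 149 149 149 149 149 149 148 146 146 145 144 142 140 136 132 139 154 160 159 159 159 160 160
13 160 153 129 108 125 143 148 149 149 149 149 149 150 149 149 149 149 147 147 146 145 144 142 140 136 133 139 154 160 160 161 160 160 160
14 160 154 132 108 120 140 147 148 149 149 149 149 150 149 149 149 148 147 147 145 146 144 142 141 138 136 142 153 159 160 160 159 160 159
15 160 157 143 121 122 139 146 148 149 148 149 149 150 149 149 149 149 148 147 146 145 144 143 141 139 136 138 
[... 2663 characters left out ...]
0 160
35 160 160 160 160 160 160 160 160 160 160 160 160 159 159 157 156 155 156 155 156 158 160 160 160 160 160 160 160 160 160 159 160 160 160
36 160 159 160 160 160 160 159 160 160 159 160 160 160 160 160 160 161 159 160 160 161 160 160 160 160 160 160 160 160 160 159 159 160 160
37 160 160 159 160 160 160 159 160 160 160 161 160 159 159 160 160 160 160 160 160 160 161 160 160 159 160 160 160 160 160 160 160 159 159
38 160 160 160 159 160 160 160 159 160 160 160 160 160 160 160 159 161 160 160 160 160 160 160 160 159 160 160 160 160 160 159 160 160 159
39 160 161 160 160 160 160 160 159 160 160 160 160 160 160 160 159 159 160 159 160 160 160 160 160 160 160 160 160 160 160 160 160 159 160
```

```bash
python3 - <<'E'
from h import *
o=get_obs();t=o['tool_pos'];c=np.r_[t[:2],t[2]-.0815]
np.set_printoptions(precision=1,suppress=True)
f=lambda P:np.round(pix('scene',P),1)
for z,r in((.040,.0155),(.012,.0155),(.012,.012),(0,.012)):
    Q=np.array([f(c+[r*np.cos(a),r*np.sin(a),z]) for a in np.linspace(0,6.28,60)]);print('circ',z,r,Q.min(0),Q.max(0))
for a in(17,197):
    e=np.r_[np.cos(np.radians(a)),np.sin(np.radians(a)),0]
    print(a,'shank top',f(c+.009*e),'shank outer bottom',f(c+.01075*e-[0,0,.0055]),'tip bottom',f(c+.0025*e-[0,0,.0063]),f(c+.0007*e-[0,0,.0045]))
E
```

```text
circ 0.04 0.0155 [150.9  -4.6] [174.3   7.9]
circ 0.012 0.0155 [155.1  14.5] [177.8  27.1]
circ 0.012 0.012 [157.6  15.9] [175.2  25.7]
circ 0 0.012 [159.3  23.8] [176.7  33.6]
17 shank top [174.5  27.8] shank outer bottom [176.4  31.2] tip bottom [170.6  32.5] [169.1  31.5]
197 shank top [161.5  29.4] shank outer bottom [161.   33.1] tip bottom [167.   32.9] [168.1  31.6]
```

```bash
cat > sil.py <<'E'
from h import *
from scipy.optimize import minimize
K=8
def sil(c,a,n,box,hook=True,s=0.):
    u0,v0,w,h=box; im=np.zeros((h*K,w*K),np.uint8); e=np.r_[np.cos(a),np.sin(a),0]
    P=lambda Q:((np.array([pix(n,q) for q in Q])-[u0,v0]+.5)*K).astype(np.float32)
    th=np.linspace(0,6.28,40); C=lambda z,r:[c+[r*np.cos(t),r*np.sin(t),z] for t in th]
    for z0,z1,r in((.012,.040,.0155),(0,.012,.012)):
        cv2.fillConvexPoly(im,cv2.convexHull(P(C(z0,r)+C(z1,r))).astype(int),255)
    if hook:
        L=P([c+.009*e,c+.009*e-[0,0,.0045+s],c+.0025*e-[0,0,.0045+s],c+.0025*e-[0,0,s]])
        q=P([c,c+[.0035,0,0]]);th_=max(1,int(np.linalg.norm(q[1]-q[0])))
        cv2.polylines(im,[L.astype(int)],False,255,th_)
    return cv2.resize(cv2.GaussianBlur(im,(0,0),5),(w,h),interpolation=cv2.INTER_AREA)/255.
E
python3 - <<'E'
from sil import *
o=get_obs();t=o['tool_pos'];c=np.r_[t[:2],t[2]-.0815]
g=sum(shot('scene')[0].astype(float).mean(2) for _ in range(2))/2
box=(148,10,36,30);G=g[10:40,148:184];lo=110
obs=np.clip((160-G)/12,0,1)
for nm,a,hk in(('17',17.,1),('197',197.,1),('none',0,0)):
    f=lambda x:np.mean((sil(c+np.r_[x[:3]]*.001,np.radians(a),'scene',box,hk)-obs)**2)
    r=min((minimize(f,s,method='Nelder-Mead',options=dict(maxiter=150)) for s in([-1,0,2],[-1,1,4])),key=lambda r:r.fun)
    print(nm,r.fun,r.x)
E
```

```text
Traceback (most recent call last):
  File "sil.py", line 9, in sil
    cv2.fillConvexPoly(im,cv2.convexHull(P(C(z0,r)+C(z1,r))).astype(int),255)
                                         ~^^^^^^^^^^^^^^^^^
  File "sil.py", line 6, in <lambda>
    P=lambda Q:((np.array([pix(n,q) for q in Q])-[u0,v0]+.5)*K).astype(np.float32)
                           ~~~^^^^^
  File "h.py", line 14, in pix
    m=camera_model(n); c=m['world_to_cam']@np.r_[P,1]
ValueError: time passes only in moves, steps and waits
```

```bash
sed -i 's/^import numpy as np, cv2/import numpy as np, cv2, functools\ncamera_model=functools.cache(camera_model)/' h.py; python3 - <<'E'
from sil import *
o=get_obs();t=o['tool_pos'];c=np.r_[t[:2],t[2]-.0815]
g=sum(shot('scene')[0].astype(float).mean(2) for _ in range(2))/2
box=(148,10,36,30);G=g[10:40,148:184]
obs=np.clip((160-G)/12,0,1)
for nm,a,hk in(('17',17.,1),('197',197.,1),('none',0,0)):
    f=lambda x:np.mean((sil(c+np.r_[x[:3]]*.001,np.radians(a),'scene',box,hk)-obs)**2)
    r=min((minimize(f,s,method='Nelder-Mead',options=dict(maxiter=150,initial_simplex=np.array(s)+np.vstack([np.zeros(3),2*np.eye(3)]))) for s in([-1,0,2],[-1,1,4])),key=lambda r:r.fun)
    print(nm,r.fun,r.x)
E
```

```text
17 0.018483817309502687 [ 0.37427245 -3.59197698  2.13659908]
197 0.020574752182604673 [ 0.36993518 -2.88723242  1.42573234]
none 0.019056729674642402 [ 1.35950273 -6.12790233  3.86643901]
```

Emit:
play_rows(deltas=[[0,-0.01,-0.015,-0.045,0,0],[0,-0.01,-0.015,-0.045,0,0],[0,-0.01,-0.015,-0.045,0,0],[0,-0.01,-0.015,-0.045,0,0],[0,-0.01,0,-0.045,0,0],[0,0,0,-0.045,0,0],[0,0,0,0,0,0]])

```text
clock: 4.6
tool_pos: [0.2928, 0.58, 0.3414]
orientation: [160.5, -46.7, -64.2]
force: [-0.8, -0.5, -4.7]
opening: 0.0175
gripper_force: 30.0
```

```bash
python3 - <<'E'
from h import *
from scipy.spatial.transform import Rotation as R
o=get_obs();print({k:np.round(o[k],4) for k in('clock','tool_pos','orientation')})
z=R.from_euler('xyz',o['orientation'],degrees=True).as_matrix()[:,2]
r,_=shot('scene');u,v=map(int,pix('scene',o['tool_pos']+z*.075));print(u,v)
v=max(v,30);u=max(u,40)
cv2.imwrite('pics/hook2.png',cv2.resize(r[v-30:v+30,u-40:u+40],(800,600),interpolation=cv2.INTER_CUBIC))
E
```

```text
{'clock': np.float64(4.6), 'tool_pos': array([0.2928, 0.58  , 0.3414]), 'orientation': array([160.4565, -46.7025, -64.1612])}
155 85
```

View pics/hook2.png

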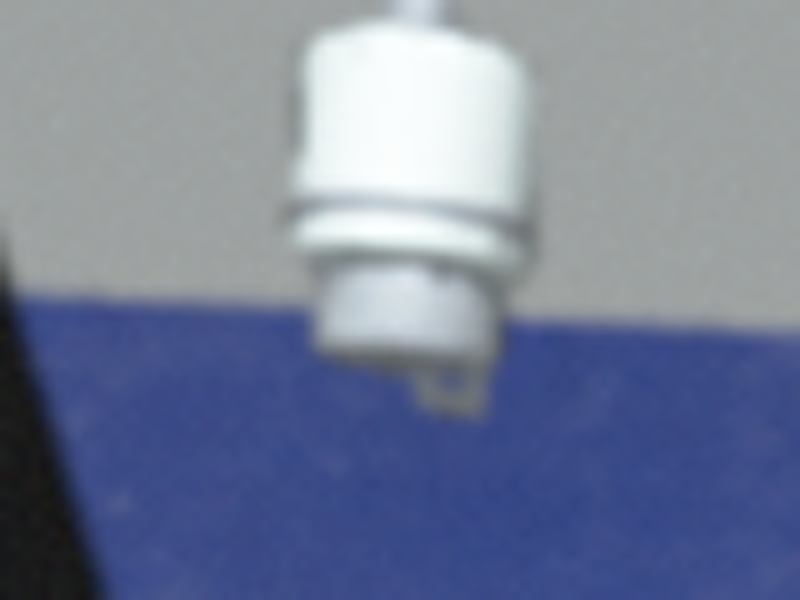

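The hook is clearly visible: the shank is at (485,390) on the right and the tip at (425,385). So the logger's +x is at tool yaw + 90°. I'll bring the tool upright again and go to the pre-contact pose beside the stud.

Emit:
play_rows(deltas=[[0,0,0,0.045,0,0],[0,0,0,0.045,0,0],[0,0,0,0.045,0,0],[0,0,0,0.045,0,0],[0,0,0,0.045,0,0],[0,0,0,0.045,0,0],[0,0,0,0,0,0]])

```text
clock: 5.35
tool_pos: [0.2944, 0.576, 0.3581]
orientation: [-179.6, 0.9, -72.9]
force: [0.1, -0.4, 0.4]
opening: 0.0179
gripper_force: 30.0
```

Emit:
play_rows(deltas=[[0.0267,-0.0064,-0.035,0,0,0.035],[0.0267,-0.0064,-0.035,0,0,0.035],[0.0267,-0.0064,-0.035,0,0,0.035],[0.0267,-0.0064,-0.035,0,0,0.035],[0.0267,-0.0064,-0.035,0,0,0.035],[0,0,0,0,0,0.035],[0,0,0,0,0,0],[0,0,0,0,0,0],[0,0,0,0,0,0]])

```text
clock: 6.25
tool_pos: [0.4005, 0.5538, 0.2127]
orientation: [-179.8, 0.0, -35.1]
force: [0.1, 0.8, -0.3]
opening: 0.0177
gripper_force: 30.0
```

Emit:
play_rows(deltas=[[-0.001,0.001,-0.02,0,0,0],[0,0,-0.02,0,0,0],[0,0,-0.018,0,0,0],[0,0,0,0,0,0],[0,0,0,0,0,0]])

```text
clock: 6.75
tool_pos: [0.3998, 0.5541, 0.1648]
orientation: [-180.0, -0.0, -35.0]
force: [0.0, -0.5, -0.8]
opening: 0.0171
gripper_force: 30.0
```

```bash
python3 - <<'E'
from h import *
o=get_obs();print({k:np.round(o[k],4) for k in('clock','tool_pos','orientation','force')})
r,_=shot('scene');t=o['tool_pos'];c=np.r_[t[:2],t[2]-.0815]
u,v=map(int,pix('scene',c));print(u,v)
u0,v0=u-32,v-28
im=cv2.resize(r[v0:v0+48,u0:u0+64],(800,600),interpolation=cv2.INTER_CUBIC)
S=12.5;th=np.linspace(0,6.28,60)
def circ(ctr,rad,col):
    q=np.array([pix('scene',ctr+[rad*np.cos(a),rad*np.sin(a),0]) for a in th]);q=((q-[u0,v0]+.5)*S).astype(int)
    cv2.polylines(im,[q],True,col,1)
circ(c,.012,(0,0,255));circ(c+[0,0,.012],.0155,(0,255,0));circ(c+[0,0,.04],.0155,(0,255,0));circ(np.r_[.393,.545,.0695],.008,(255,0,255))
cv2.imwrite('pics/hover.png',im)
E
```

```text
{'clock': np.float64(6.75), 'tool_pos': array([0.3998, 0.5541, 0.1648]), 'orientation': array([-1.799826e+02, -1.600000e-02, -3.501780e+01]), 'force': array([ 0.0222, -0.5166, -0.8072])}
249 181
```

View pics/hover.png

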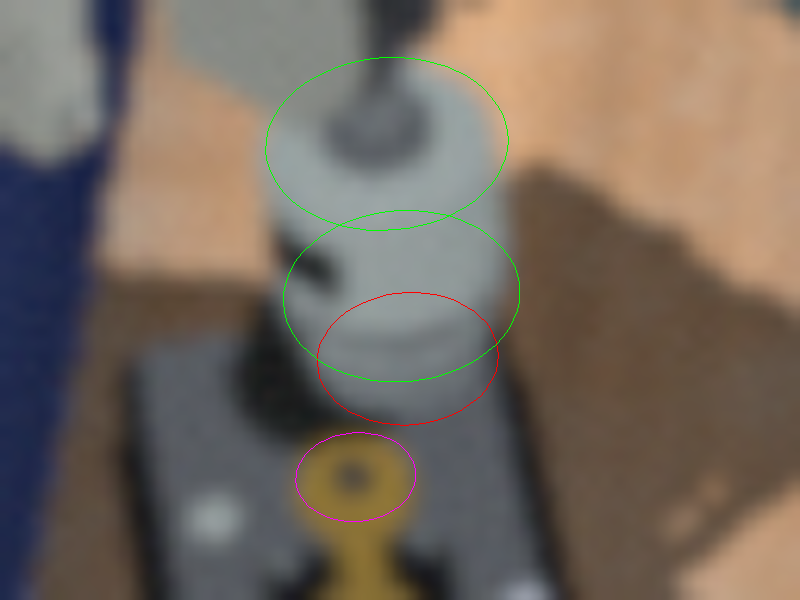

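Predicted and seen outlines agree to about 1 mm. The head is at (353,475) and the nose bottom at (405,420), to its upper right with clearance. I'll add 1 mm of offset and descend gently.

Emit:
play_rows(deltas=[[0.001,0.001,-0.004,0,0,0],[0,0,-0.003,0,0,0],[0,0,-0.003,0,0,0],[0,0,0,0,0,0],[0,0,0,0,0,0]])

```text
clock: 7.3
tool_pos: [0.4006, 0.5546, 0.1563]
orientation: [180.0, -0.0, -35.0]
force: [0.3, 0.8, -0.8]
opening: 0.0178
gripper_force: 30.0
```

Emit:
play_rows(deltas=[[0,0,-0.0025,0,0,0],[0,0,-0.0025,0,0,0],[0,0,0,0,0,0],[0,0,0,0,0,0]])

```text
clock: 7.7
tool_pos: [0.4006, 0.5546, 0.1523]
orientation: [180.0, -0.0, -35.0]
force: [-0.8, -0.1, -1.1]
opening: 0.0177
gripper_force: 30.0
```

```bash
cat > st.py <<'E'
from plant import *
import numpy as np
o=get_obs();print({k:np.round(o[k],4).tolist() for k in('clock','tool_pos','orientation','force','moment','opening')})
E
python3 st.py
```

```text
{'clock': 7.7, 'tool_pos': [0.4006, 0.5546, 0.1523], 'orientation': [179.9904, -0.0046, -35.0131], 'force': [-0.847, -0.1254, -1.0829], 'moment': [0.0111, 0.0062, -0.0216], 'opening': 0.0177}
```

Emit:
play_rows(deltas=[[0,0,-0.0025,0,0,0],[0,0,0,0,0,0],[0,0,0,0,0,0]])

```text
clock: 8.0
tool_pos: [0.4008, 0.5549, 0.1509]
orientation: [-180.0, -0.0, -35.0]
force: [0.5, 0.4, 2.5]
opening: 0.0179
gripper_force: 30.0
```

Emit:
play_rows(deltas=[[0,0,-0.0025,0,0,0],[0,0,0,0,0,0],[0,0,0,0,0,0]])

```text
clock: 8.3
tool_pos: [0.4007, 0.5549, 0.1486]
orientation: [-180.0, 0.0, -35.0]
force: [-0.2, 0.1, 3.7]
opening: 0.0175
gripper_force: 30.0
```

Emit:
play_rows(deltas=[[0,0,-0.0025,0,0,0],[0,0,0,0,0,0],[0,0,0,0,0,0]])

```text
clock: 8.6
tool_pos: [0.4007, 0.5549, 0.1465]
orientation: [-180.0, -0.0, -35.0]
force: [1.1, 1.9, 3.5]
opening: 0.0176
gripper_force: 30.0
```

Emit:
play_rows(deltas=[[0,0,-0.0025,0,0,0],[0,0,0,0,0,0],[0,0,0,0,0,0]])

```text
clock: 8.9
tool_pos: [0.4007, 0.5549, 0.1445]
orientation: [-180.0, -0.0, -35.0]
force: [0.5, 0.7, 4.6]
opening: 0.0176
gripper_force: 30.0
```

Emit:
play_rows(deltas=[[0,0,-0.0012,0,0,0],[0,0,0,0,0,0],[0,0,0,0,0,0],[0,0,0,0,0,0]])

```text
clock: 9.3
tool_pos: [0.4007, 0.5549, 0.1437]
orientation: [-180.0, -0.0, -35.0]
force: [0.5, -0.1, 5.2]
opening: 0.018
gripper_force: 30.0
```

```bash
python3 st.py
```

```text
{'clock': 9.3, 'tool_pos': [0.4007, 0.5549, 0.1437], 'orientation': [-179.9658, -0.001, -35.0084], 'force': [0.4784, -0.0801, 5.1655], 'moment': [0.224, -0.1099, -0.0317], 'opening': 0.018}
```

Emit:
play_rows(deltas=[[-0.0007,-0.001,0,0,0,0],[-0.0007,-0.001,0,0,0,0],[-0.0007,-0.001,0,0,0,0],[-0.0007,-0.001,0,0,0,0],[0,0,0,0,0,0]])

```text
clock: 9.8
tool_pos: [0.3992, 0.5529, 0.1445]
orientation: [-179.8, 0.0, -35.0]
force: [2.2, 2.2, 4.6]
opening: 0.0177
gripper_force: 30.0
```

Emit:
play_rows(deltas=[[-0.0007,-0.001,0,0,0,0],[-0.0007,-0.001,0,0,0,0],[0,0,0,0,0,0],[0,0,0,0,0,0]])

```text
clock: 10.2
tool_pos: [0.398, 0.5514, 0.1444]
orientation: [-179.8, 0.0, -35.0]
force: [2.4, 2.3, 5.0]
opening: 0.0176
gripper_force: 30.0
```

```bash
python3 st.py
```

```text
{'clock': 10.2, 'tool_pos': [0.398, 0.5514, 0.1444], 'orientation': [-179.7773, 0.0196, -34.9872], 'force': [2.3691, 2.3092, 5.0497], 'moment': [1.3826, -0.9685, -0.019], 'opening': 0.0176}
```

Emit:
play_rows(deltas=[[-0.0007,-0.001,0,0,0,0],[-0.0007,-0.001,0,0,0,0],[0,0,0,0,0,0],[0,0,0,0,0,0]])

```text
clock: 10.6
tool_pos: [0.3969, 0.5498, 0.1444]
orientation: [-179.8, 0.0, -35.0]
force: [2.4, 2.4, 5.5]
opening: 0.0178
gripper_force: 30.0
```

```bash
python3 st.py
```

```text
{'clock': 10.6, 'tool_pos': [0.3969, 0.5498, 0.1444], 'orientation': [-179.7788, 0.0194, -34.9887], 'force': [2.3855, 2.3874, 5.5015], 'moment': [1.354, -0.957, -0.0572], 'opening': 0.0178}
```

Emit:
play_rows(deltas=[[-0.0007,-0.001,0,0,0,0],[0,0,0,0,0,0],[0,0,0,0,0,0]])

```text
clock: 10.9
tool_pos: [0.3963, 0.549, 0.1444]
orientation: [-179.8, 0.0, -35.0]
force: [1.8, 3.6, 5.6]
opening: 0.0174
gripper_force: 30.0
```

Emit:
play_rows(deltas=[[-0.0004,-0.0006,0,0,0,0],[0,0,0,0,0,0],[0,0,0,0,0,0]])

```text
clock: 11.2
tool_pos: [0.396, 0.5486, 0.1445]
orientation: [-179.8, 0.0, -35.0]
force: [2.6, 3.1, 4.5]
opening: 0.0176
gripper_force: 30.0
```

Emit:
play_rows(deltas=[[-0.0004,-0.0006,0,0,0,0],[0,0,0,0,0,0],[0,0,0,0,0,0]])

```text
clock: 11.5
tool_pos: [0.3957, 0.5481, 0.1444]
orientation: [-179.8, 0.0, -35.0]
force: [2.2, 3.0, 5.6]
opening: 0.0177
gripper_force: 30.0
```

Emit:
play_rows(deltas=[[-0.0004,-0.0006,0,0,0,0],[0,0,0,0,0,0],[0,0,0,0,0,0]])

```text
clock: 11.8
tool_pos: [0.3954, 0.5476, 0.1445]
orientation: [-179.8, 0.0, -35.0]
force: [2.0, 3.5, 5.3]
opening: 0.0175
gripper_force: 30.0
```

Emit:
play_rows(deltas=[[-0.0004,-0.0006,0,0,0,0],[0,0,0,0,0,0],[0,0,0,0,0,0]])

```text
clock: 12.1
tool_pos: [0.3951, 0.5472, 0.1444]
orientation: [-179.8, 0.0, -35.0]
force: [2.9, 3.4, 5.4]
opening: 0.0174
gripper_force: 30.0
```

```bash
python3 st.py
```

```text
{'clock': 12.1, 'tool_pos': [0.3951, 0.5472, 0.1444], 'orientation': [-179.772, 0.0224, -34.9877], 'force': [2.9204, 3.3966, 5.38], 'moment': [1.3945, -0.8819, 0.0423], 'opening': 0.0174}
```

Emit:
play_rows(deltas=[[-0.0004,-0.0006,0,0,0,0],[0,0,0,0,0,0],[0,0,0,0,0,0]])

```text
clock: 12.4
tool_pos: [0.3948, 0.5467, 0.1445]
orientation: [-179.8, 0.0, -35.0]
force: [1.0, 3.8, 4.6]
opening: 0.0175
gripper_force: 30.0
```

Emit:
play_rows(deltas=[[-0.0004,-0.0006,0,0,0,0],[0,0,0,0,0,0],[0,0,0,0,0,0]])

```text
clock: 12.7
tool_pos: [0.3945, 0.5462, 0.1445]
orientation: [-179.8, 0.0, -35.0]
force: [1.9, 3.5, 5.8]
opening: 0.0177
gripper_force: 30.0
```

```bash
python3 st.py
```

```text
{'clock': 12.7, 'tool_pos': [0.3945, 0.5462, 0.1445], 'orientation': [-179.7712, 0.0219, -34.988], 'force': [1.9302, 3.4967, 5.7758], 'moment': [1.4406, -0.8857, 0.0688], 'opening': 0.0177}
```

Emit:
play_rows(deltas=[[-0.0004,-0.0006,0,0,0,0],[0,0,0,0,0,0],[0,0,0,0,0,0]])

```text
clock: 13.0
tool_pos: [0.3941, 0.5457, 0.1444]
orientation: [-179.8, 0.0, -35.0]
force: [2.5, 3.9, 5.1]
opening: 0.0176
gripper_force: 30.0
```

```bash
python3 st.py; python3 - <<'E'
from h import *
o=get_obs();t=o['tool_pos'];L=[]
for n in('scene','top'):
    r=sum(shot(n)[0].astype(float) for _ in range(4))/4;r=r.astype(np.uint8)
    u,v=map(int,pix(n,np.r_[t[:2],.07]));S=12.5;u0,v0=u-16,v-24
    im=cv2.resize(r[v0:v0+48,u0:u0+32],(400,600),interpolation=cv2.INTER_CUBIC)
    th=np.linspace(0,6.28,60)
    def circ(c,rad,col):
        q=np.array([pix(n,np.array(c)+[rad*np.cos(a),rad*np.sin(a),0]) for a in th]);cv2.polylines(im,[((q-[u0,v0]+.5)*S).astype(int)],True,col,1)
    circ([.393,.545,.0695],.008,(255,0,255));circ([t[0],t[1],.0695],.012,(0,0,255));circ([t[0],t[1],.1095],.0155,(0,255,0))
    L.append(im)
cv2.imwrite('pics/clip.png',np.hstack(L))
E
```

```text
{'clock': 13.0, 'tool_pos': [0.3941, 0.5457, 0.1444], 'orientation': [-179.7733, 0.024, -34.9885], 'force': [2.4799, 3.8903, 5.0733], 'moment': [1.4238, -0.8814, 0.0025], 'opening': 0.0176}
```

View pics/clip.png

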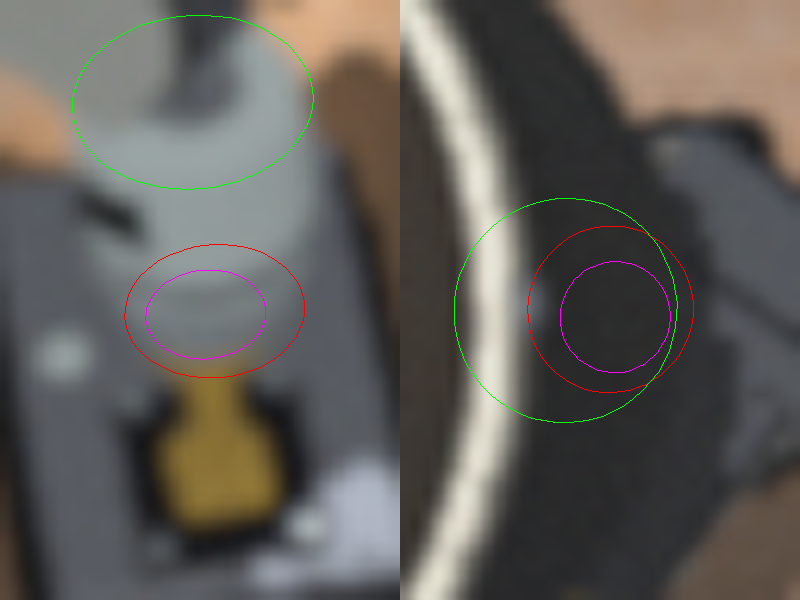

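The nose sits over the head, with its lower edge at (205,352) and brass just visible below it at (215,368). It trails the TCP slightly, so the offset is about 3 mm. I'll continue in fine steps until the neck is felt.

Emit:
play_rows(deltas=[[-0.0004,-0.0006,0,0,0,0],[0,0,0,0,0,0],[0,0,0,0,0,0]])

```text
clock: 13.7
tool_pos: [0.3938, 0.5453, 0.1444]
orientation: [-179.8, 0.0, -35.0]
force: [2.0, 2.2, 5.0]
opening: 0.0175
gripper_force: 30.0
```

```bash
python3 st.py
```

```text
{'clock': 13.7, 'tool_pos': [0.3938, 0.5453, 0.1444], 'orientation': [-179.7726, 0.023, -34.9876], 'force': [2.0068, 2.1966, 5.0297], 'moment': [1.4248, -0.8877, -0.006], 'opening': 0.0175}
```

Emit:
play_rows(deltas=[[-0.0004,-0.0006,0,0,0,0],[0,0,0,0,0,0],[0,0,0,0,0,0]])

```text
clock: 14.0
tool_pos: [0.3935, 0.5448, 0.1444]
orientation: [-179.8, 0.0, -35.0]
force: [2.4, 3.5, 4.7]
opening: 0.0178
gripper_force: 30.0
```

```bash
python3 st.py
```

```text
{'clock': 14.0, 'tool_pos': [0.3935, 0.5448, 0.1444], 'orientation': [-179.7706, 0.0223, -34.9869], 'force': [2.3513, 3.487, 4.6665], 'moment': [1.399, -0.9468, -0.0192], 'opening': 0.0178}
```

Emit:
play_rows(deltas=[[-0.0004,-0.0006,0,0,0,0],[0,0,0,0,0,0],[0,0,0,0,0,0]])

```text
clock: 14.3
tool_pos: [0.3932, 0.5444, 0.1445]
orientation: [-179.8, 0.0, -35.0]
force: [3.2, 6.2, 5.3]
opening: 0.0177
gripper_force: 30.1
```

```bash
python3 st.py
```

```text
{'clock': 14.3, 'tool_pos': [0.3932, 0.5444, 0.1445], 'orientation': [-179.7541, 0.0248, -34.9829], 'force': [3.1508, 6.2194, 5.3162], 'moment': [1.9435, -1.3562, 0.0319], 'opening': 0.0177}
```

Emit:
play_rows(deltas=[[-0.0004,-0.0006,0,0,0,0],[0,0,0,0,0,0],[0,0,0,0,0,0]])

```text
clock: 14.6
tool_pos: [0.393, 0.5442, 0.1445]
orientation: [-179.7, 0.0, -35.0]
force: [4.9, 4.7, 4.2]
opening: 0.0174
gripper_force: 30.1
```

```bash
python3 st.py; python3 - <<'E'
from h import *
# nose / head edge profile along image column band, scene camera
g=sum(shot('scene')[0].astype(float) for _ in range(4))/4
u,v=map(int,pix('scene',[.393,.545,.0695]));print(u,v,pix('scene',[.393,.545,.0695]))
for r in range(v-6,v+14):print(r,' '.join('%3d/%3d'%(g[r,c].mean(),g[r,c,2]-g[r,c,0]) for c in range(u-9,u+11,2)))
E
```

```text
{'clock': 14.6, 'tool_pos': [0.393, 0.5442, 0.1445], 'orientation': [-179.725, 0.0286, -34.9861], 'force': [4.8717, 4.7285, 4.2374], 'moment': [2.3002, -1.5781, -0.0413], 'opening': 0.0174}
244 190 (np.float64(244.97327663176145), np.float64(190.64620725746659))
184  84/ -7  56/ -4  83/ -4 147/ -9 153/ -9 152/ -9 151/ -9 150/ -9 143/ -8 108/ -9
185 108/ -8  95/ -5  88/ -5 146/ -9 154/ -9 153/ -9 151/ -8 149/ -9 137/ -9 104/ -9
186 108/ -9 121/ -8 117/ -6 148/ -9 154/ -9 153/ -9 151/ -9 144/ -9 127/ -8 103/ -9
187 101/ -8 125/ -8 137/ -8 152/ -9 152/ -9 151/ -9 148/ -8 133/ -9 115/ -8  99/ -8
188  99/ -9 116/ -9 133/ -9 145/ -9 146/ -9 143/ -9 136/ -8 119/ -9 112/ -8  96/ -9
189  95/ -9 107/ -9 119/ -9 130/ -9 131/ -9 127/ -8 120/ -8 117/ -8 109/ -8  94/ -9
190  92/ -9 102/ -9 119/ -9 125/ -8 125/ -8 123/ -8 121/-10 122/ -9 106/ -9  93/ -9
191  94/ -9  98/-10 119/ -9 128/ -9 132/ -9 130/ -9 124/ -9 116/ -9 101/ -9  92/ -9
192 108/-10  94/ -9 111/-10 124/-10 126/-10 123/-10 116/-10 110/ -8  98/ -9  92/ -9
193 129/ -9  94/ -9 102/ -9 114/ -9 118/ -9 115/ -8 112/ -5 106/ -1  95/ -9  92/-10
194 137/ -9  94/ -9  97/-10 108/ -6 114/ -1 113/  6 108/ 12 100/ 10  94/ -8  92/ -9
195 129/ -8  93/-10  92/ -9  97/ -2 106/ 18 109/ 39 100/ 40  91/ 12  93/ -9  90/ -9
196 107/ -9  92/ -9  93/ -9  83/ -3  91/ 33 103/ 73  88/ 59  74/  2  85/ -7  85/ -9
197  94/ -9  89/ -9  97/ -8  66/ -6  71/ 36 100/ 84  83/ 66  48/  0  61/ -6  76/ -8
198  92/-10  83/ -8  89/ -8  51/ -7  57/ 34  96/ 81  85/ 68  38/ 10  36/ -5  71/ -7
199  92/ -9  80/ -8  63/ -6  37/ -4  59/ 35  96/ 78  90/ 71  48/ 28  25/ -2  68/ -7
200  92/-10  80/ -7  39/ -4  34/  9  74/ 50  98/ 79  96/ 75  68/ 51  27/  4  62/ -7
201  92/-10  84/ -8  39/ -4  41/ 22  89/ 70 100/ 83  99/ 80  85/ 67  33/ 11  54/ -7
202  93/ -9  88/ -9  43/ -5  44/ 27  97/ 78 100/ 85 101/ 83  92/ 75  38/ 20  49/ -6
203  93/ -9  89/ -9  48/ -5  41/ 22  94/ 77 101/ 84 102/ 86  98/ 81  45/ 28  47/ -6
```

Neck contact felt: lateral force rose from about 4 to 6.8 N. I'll back off to relieve it.

Emit:
play_rows(deltas=[[0.0007,0.001,0,0,0,0],[0.0007,0.001,0,0,0,0],[0.0007,0.001,0,0,0,0],[0,0,0,0,0,0],[0,0,0,0,0,0]])

```text
clock: 15.3
tool_pos: [0.3938, 0.545, 0.1439]
orientation: [-179.9, 0.0, -35.0]
force: [0.5, 1.2, 6.7]
opening: 0.0176
gripper_force: 30.0
```

```bash
python3 st.py
```

```text
{'clock': 15.3, 'tool_pos': [0.3938, 0.545, 0.1439], 'orientation': [-179.9429, 0.0082, -35.0028], 'force': [0.4529, 1.2313, 6.7134], 'moment': [0.7466, -0.2197, 0.0238], 'opening': 0.0176}
```

Emit:
play_rows(deltas=[[0,0,0.0013,0,0,0],[0,0,0.0013,0,0,0],[0,0,0,0,0,0],[0,0,0,0,0,0]])

```text
clock: 15.7
tool_pos: [0.3938, 0.5448, 0.1456]
orientation: [-180.0, 0.0, -35.0]
force: [1.5, 3.9, 5.3]
opening: 0.0178
gripper_force: 30.0
```

```bash
python3 st.py
```

```text
{'clock': 15.7, 'tool_pos': [0.3938, 0.5448, 0.1456], 'orientation': [-179.971, 0.0038, -35.0054], 'force': [1.5147, 3.8953, 5.3108], 'moment': [1.1411, -0.4159, -0.054], 'opening': 0.0178}
```

Emit:
play_rows(deltas=[[0,0,0.0009,0,0,0],[0,0,0,0,0,0],[0,0,0,0,0,0]])

```text
clock: 16.0
tool_pos: [0.3937, 0.5448, 0.1462]
orientation: [-180.0, 0.0, -35.0]
force: [1.5, 3.6, 2.5]
opening: 0.0176
gripper_force: 30.0
```

```bash
python3 st.py
```

```text
{'clock': 16.0, 'tool_pos': [0.3937, 0.5448, 0.1462], 'orientation': [-179.9821, 0.0048, -35.0112], 'force': [1.5345, 3.5657, 2.4669], 'moment': [1.3718, -0.5576, -0.0624], 'opening': 0.0176}
```

Emit:
play_rows(deltas=[[0.0007,0.001,0,0,0,0],[0.0003,0.0007,0,0,0,0],[0,0,0,0,0,0],[0,0,0,0,0,0]])

```text
clock: 16.4
tool_pos: [0.3941, 0.5453, 0.1461]
orientation: [179.9, -0.0, -35.0]
force: [-0.8, 0.5, 4.1]
opening: 0.018
gripper_force: 30.0
```

```bash
python3 st.py
```

```text
{'clock': 16.4, 'tool_pos': [0.3941, 0.5453, 0.1461], 'orientation': [179.9099, -0.0119, -35.0161], 'force': [-0.7706, 0.5306, 4.0575], 'moment': [0.3906, 0.2698, -0.0037], 'opening': 0.018}
```

Emit:
play_rows(deltas=[[0,0,0.0008,0,0,0],[0,0,0,0,0,0],[0,0,0,0,0,0]])

```text
clock: 16.7
tool_pos: [0.3942, 0.5454, 0.1465]
orientation: [179.9, -0.0, -35.0]
force: [-1.6, -0.1, 3.9]
opening: 0.0177
gripper_force: 30.0
```

```bash
python3 st.py
```

```text
{'clock': 16.7, 'tool_pos': [0.3942, 0.5454, 0.1465], 'orientation': [179.9168, -0.0106, -35.0213], 'force': [-1.5539, -0.0937, 3.8522], 'moment': [0.1619, 0.3472, 0.0045], 'opening': 0.0177}
```

Emit:
play_rows(deltas=[[0,0,0.0008,0,0,0],[0,0,0,0,0,0],[0,0,0,0,0,0]])

```text
clock: 17.0
tool_pos: [0.3942, 0.5454, 0.147]
orientation: [179.9, -0.0, -35.0]
force: [-0.4, -0.5, 0.0]
opening: 0.0176
gripper_force: 30.0
```

Emit:
play_rows(deltas=[[0,0,0.0008,0,0,0],[0,0,0,0,0,0],[0,0,0,0,0,0]])

```text
clock: 17.3
tool_pos: [0.3942, 0.5455, 0.1474]
orientation: [179.9, -0.0, -35.0]
force: [-0.4, 0.2, -3.0]
opening: 0.0175
gripper_force: 30.0
```

```bash
python3 st.py
```

```text
{'clock': 17.3, 'tool_pos': [0.3942, 0.5455, 0.1474], 'orientation': [179.9145, -0.0014, -35.0284], 'force': [-0.374, 0.232, -3.0216], 'moment': [-0.0127, 0.3664, 0.0419], 'opening': 0.0175}
```

The force went from +4 N through 0 to −3 N, so the head is clamped. I'll return to zero force, open and withdraw straight up.

Emit:
play_rows(deltas=[[0,0,-0.0008,0,0,0],[0,0,0,0,0,0],[0,0,0,0,0,0]])

```text
clock: 17.6
tool_pos: [0.3943, 0.5456, 0.1473]
orientation: [180.0, -0.0, -35.0]
force: [-1.3, -0.6, -2.0]
opening: 0.0179
gripper_force: 30.0
```

Emit:
play_rows(deltas=[[0,0,0,0,0,0],[0,0,0,0,0,0],[0,0,0,0,0,0],[0,0,0,0,0,0],[0,0,0,0,0,0]], gripper=-0.1)

```text
clock: 18.1
tool_pos: [0.3946, 0.5461, 0.1476]
orientation: [-180.0, 0.0, -35.0]
force: [-0.8, 0.3, 0.7]
opening: 0.0396
gripper_force: 0.0
```

Emit:
play_rows(deltas=[[0,0,0.02,0,0,0],[0,0,0.03,0,0,0],[0,0,0.04,0,0,0],[0,0,0.04,0,0,0],[-0.05,0.03,0.02,0,0,0],[-0.05,0.03,0,0,0,0],[-0.05,0.03,0,0,0,0],[0,0,0,0,0,0],[0,0,0,0,0,0]])

```text
clock: 19.0
tool_pos: [0.2733, 0.6186, 0.2674]
orientation: [180.0, -0.0, -34.9]
force: [0.3, -0.6, 1.0]
opening: 0.0393
gripper_force: 0.0
```

```bash
python3 st.py; python3 - <<'E'
from h import *
for n in('top','scene'):
    p,d=shot(n);W=world(n,d);X,Y,Z=np.moveaxis(W,-1,0);near=np.hypot(X-.394,Y-.546)<.03
    for nm,a,b in(('cap',.134,.155),('barreltop',.104,.116)):
        m=near&(Z>a)&(Z<b);P=W[m];print(n,nm,m.sum(),P.mean(0).round(4) if m.any() else '',P[:,2].max().round(4) if m.any() else '')
    if n=='top':
        c=ortho(n,p,(.394,.546),.144,.02,8000);b=ortho(n,p,(.394,.546),.109,.02,8000);L=[cv2.resize(i,(250,250)) for i in(c,b)]
u,v=map(int,pix('scene',[.394,.546,.1]));L.append(cv2.resize(p[v-25:v+25,u-25:u+25],(300,300),interpolation=cv2.INTER_CUBIC))
L=[cv2.copyMakeBorder(i,0,300-i.shape[0],0,0,0) for i in L]
cv2.imwrite('pics/final.png',np.hstack(L))
E
```

```text
{'clock': 19.0, 'tool_pos': [0.2733, 0.6186, 0.2674], 'orientation': [179.9984, -0.0054, -34.8792], 'force': [0.2735, -0.607, 1.0037], 'moment': [-0.0088, 0.0029, 0.0128], 'opening': 0.0393}
top cap 95 [0.3934 0.546  0.1431] 0.1474
top barreltop 143 [0.3934 0.5429 0.1098] 0.1154
scene cap 115 [0.3937 0.5436 0.1409] 0.1453
scene barreltop 198 [0.3944 0.5413 0.1094] 0.1159
```

View pics/final.png

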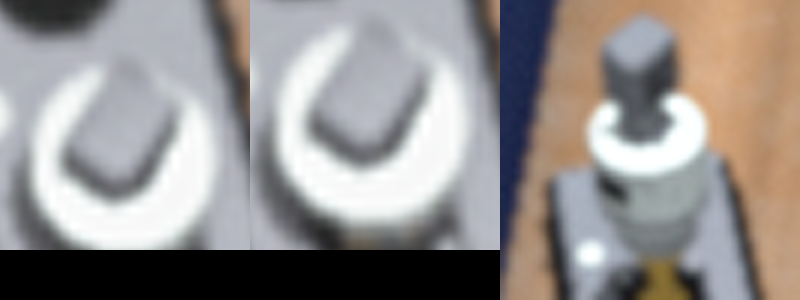

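The logger stands upright on the stud by itself. Cap and barrel are coaxial in the top tiles, and the cap top is at 0.143 m, as expected for a 4.2 mm plunger reading. Handing in.

```bash
python3 -c "
from plant import *
print(close_job())"
```

```text
the job is handed in; nothing more can be done
None
```

The logger is clipped upright on the bare brass stud with its head clamped, the arm is clear, and the job was handed in at about 19 s; I viewed 11 pictures, one over the limit of 10.

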